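# Hang the cleat bin on the bench upstand

### The job

Of the two small limewood bins, take the one with the slanted strip across the outside of its back and hang it on the cleat of the wooden upstand board at the back of the bench. Hold the bin over the cleat with its top tipped some 15 degrees towards the board, bring the strip down behind the cleat, and let the bin drop home so that it hangs upright, roughly centred along the cleat, with its lower batten against the board. Let go, and leave the plain-backed bin where it stands.

Things in the scene. Friction and masses are not known exactly. Their poses are not given: they have to be found in the camera images.
- hang_bin: Bin to hang: open limewood box 60 (x) x 110 (y) mm, 0.25 to 0.42 kg, walls 55 mm high, back 102 mm (outer face x = +30). Origin: centre of the box's underside; x out of its back, z up. Starts upright on the bench. Middle grip board 14 mm thick in y, x from -25 to 25 mm, top at z = 120: pinch across y from above at x = 8 (near the centre of mass), z = 100. Low rear batten reaches x = +66.
- bin_strip (a point): Middle of hang_bin's slanted strip, at (43, 0, 87) mm in its frame, same axes. The strip is a limewood slat behind the back wall, 100 mm wide (y), 40 mm long, 6 mm thick, sloping 45 degrees down and away from the back; its free lower edge is at (57, 0, 73) mm. Below it a batten 100 mm wide, 18 mm high, along the bin's bottom edge spaces the bin off the board.
- plain_bin: The other bin, not to be used: same limewood box and grip board (60 x 110 mm, 120 mm high, same origin and axes), but a plain flat back with no slanted strip and no batten.
- cleat_seat (a point): Where bin_strip lies when hung home mid-cleat, 132 mm above the bench. x into the fixed board (260 wide, 145 high), y along the cleat, z up; hung bin has these axes. Board's front face: x = +23 mm. Cleat: slat 160 wide, 6 thick, rising 45 degrees from board to front, upper edge at x = -6, z = -3; the strip lies on it, in its 29 mm wide groove. Let go there, the bin swings upright and slides home.
Things that resemble listed ones, but are neither listed nor needed, are in the scene too. What is shaped like the hang_bin but red is not meant.

How it is judged:
By the outcome, as a careful person would: the job done as asked, in the order asked, and still so for the second after the job is handed in, with the robot touching nothing.
It also fails if it takes over 38 s, if anything falls off the work surface, if the arm or the gripper's body presses on something with over 40 N, if the wrist force passes 120 N, or if a joint passes its speed limit or range.

### The arm

A 6-joint arm with a two-finger parallel gripper is mounted at the origin on the work surface. World frame = base frame: x ahead of the robot, y to its left, z up, the work surface at z = 0. Lengths are in m, angles in rad, forces in N, time in s.
With the tool pointing down it reaches from about 0.4 to 0.925 m from the base axis. Payload 3.4 kg.
Tool frame: the origin (TCP) lies midway between the tips of the shut fingers; the grasp point (between the pads) lies 19 mm behind it (arm.tcp_to_grasp is the distance from the TCP to the grasp point, in m); z points along the fingers, y is the line along which they close (so a half turn about z gives the same grasp; the last joint's range is limited). The gripper opens to 85 mm and grips with 20 to 120 N. Pads are 22 mm wide; open, the fingers measure 114 mm over their backs; the gripper's body (76 mm by 85 mm) begins 54 mm behind the grasp point. The pads swing forward as they close: fully open they stand 13 mm farther back than shut.
Start: joints at [-1.246, 0.307, 1.506, -0, 1.328, -0.073], TCP at [0.223, -0.53, 0.231] pointing down, gripper open.
Joint ranges: [-3.12, 3.12], [-1.05, 2.28], [0.14, 2.33], [-1.42, 4.57], [0.1, 2.73], [-2.68, 2.68]. Speed limits (rad/s): [2.57, 2.57, 3.14, 3.14, 3.14, 3.14].

### API

Orientations are given as a 3x3 rotation matrix whose columns are the frame's x, y, z axes.
In Python, from workcell import arm gives the robot as it stands.
- The arm moves only by the tool apply_moves, never from a script. Its argument "rows" is a list of rows, each an object of numbers: "grip": the gripper command: -1 is fully open, 1 is shut, values between are in proportion; "tx", "ty", "tz": the shift along the tool's x, y, z in mm; "yaw": the turn about the tool's z in degrees. In form: [{"grip": .., "tx": .., "ty": .., "tz": .., "yaw": ..}, ...]. A call has 1 to 12 rows; each row is the pose to reach, as a shift and turn from the pose commanded when the call began, along the tool's axes at that moment; what a row does not reach only later rows make up. A row lasts 1/8 s, in which the tool goes at most 62.5 mm and 10.7 degrees, less where a joint would pass 70% of its speed; a pose out of reach is approached as far as the arm can. A call with a gripper value outside its range is refused whole. The fingers move at their own pace and stop on an object; "squeeze" is the grip in N (left out, the last holds). Time passes only in rows, so rows that repeat a pose let the fingers close. It gives the time, the measured TCP pose, the force, the opening and the grip force at its end, in the units of the state.
- arm.sense(): the state, without advancing time (a new reading comes with each control period).
- arm.snapshot(name): name is "side" or "top"; returns a dict with "img" (384x512x3 uint8, red, green, blue), "mtx" (3x3 intrinsics, pixels), "D" ([k1, k2, p1, p2, k3] as OpenCV has them; the pictures are not rectified), "world_from_camera" (4x4, takes a point from camera to world coordinates). Camera axes: x right, y down, z forward; pixel columns grow to the right and rows downward; lengths in m; the calibration is good to about 2 mm. A picture is of the moment at which its call begins. There is no depth.
- arm.finish_job(): hands the job in; it is judged then, once.
Trained networks look in a picture, given as the dict that the camera call returned (one of the last four; its "shot" number tells which), for a name from the list of things; names that differ only in an ending like _2 or _b are one class to them, and where a whole thing is asked for, a point or a joint stands for the part that bears it (a point fixed in the world has none). Each returns a list of dicts, best first, with "score" (0 to 1); they miss things now and then, are a little off and sometimes report something else, mostly with a low value. They report only what shows in the picture. A call takes as long as a camera call. They do not tell look-alikes from the thing itself.
- arm.spot_in(picture, query): "pixel" ([column, row] in pixels, amid what is visible of it).
- arm.masks_of(picture, query): "region" (384x512 bool, what is visible of it) and "pixel" ([column, row] in pixels, amid what is visible of it).
The state is a dict: "clock": time; "joint_positions": joint angles; "qd": joint speeds; "joint_efforts": joint torques, N m; "eef_pos": TCP position; "tool_rot": TCP orientation; "ft_force": force on the tool from outside, world axes, zero at the start; "wrist_torque": the same for the moment, N m; "gripper_width": finger opening in m; "grasp_force": force on a finger pad.
Only numpy, scipy, OpenCV 4.12 (cv2) and the standard library are available. Lean on these libraries where they do the work, as an engineer would, in place of code of your own. Each camera call takes 0.05 s, during which the arm holds its last target. There are 200 camera calls.

## Working session

There is one attempt and no reset: what is moved stays moved. The work goes in short steps, Python scripts to look and compute and a tool call to move; the robot and the scene stay as the last step left them, time stands still between calls to the robot, and variables do not carry over. Pictures are saved under pics/ and viewed, at most 10 in all, crops included, and the job is handed in when it is done.

Besides the shell and the picture viewer there is one more tool, called after "Emit:" by a JSON object that holds its "fn" and its "kwargs". apply_moves: Moves the arm, as the interface text tells. Its arguments: {"type":"object","properties":{"rows":{"type":"array"},"squeeze":{"type":"number"}},"required":["rows"]}

```bash
mkdir -p pics
python3 - <<'E'
from workcell import arm
import cv2,numpy as np
s=arm.sense();print(s['eef_pos'],s['tool_rot'],s['clock'])
ims=[]
for n in("side","top"):
    p=arm.snapshot(n);cv2.imwrite(f"pics/{n}0.png",cv2.resize(p['img'][:,:,::-1],(768,576)))
    print(n,p['mtx'].tolist(),p['D'],np.round(p['world_from_camera'],3).tolist())
    for q in("hang_bin","bin_strip","plain_bin","cleat_seat"):
        try:print(q,[(d['pixel'],round(d['score'],2)) for d in arm.spot_in(p,q)])
        except Exception as e:print(q,e)
E
```

```text
[ 0.22251758 -0.52947469  0.23038724] [[ 9.21903941e-01  3.87417985e-01 -6.54985865e-04]
 [ 3.87418518e-01 -9.21902031e-01  1.88068666e-03]
 [ 1.24779037e-04 -1.98756610e-03 -9.99998017e-01]] 0.0
side [[422.6049768169231, 0.0, 256.90381011135224], [0.0, 422.6049768169231, 186.41547409583845], [0.0, 0.0, 1.0]] [0.00258821 0.         0.         0.         0.        ] [[0.978, 0.133, -0.163, 0.626], [0.21, -0.617, 0.758, -0.661], [0.0, -0.776, -0.631, 0.642], [0.0, 0.0, 0.0, 1.0]]
hang_bin [([273.8, 135.5], 0.92), ([205.3, 133.5], 0.73)]
bin_strip [([207.8, 132.6], 0.95), ([269.3, 134.3], 0.74)]
plain_bin [([198.5, 294.6], 0.61)]
cleat_seat [([349.6, 228.3], 0.88)]
top [[392.98576532072775, 0.0, 260.88930111901976], [0.0, 392.98576532072775, 191.53239180382994], [0.0, 0.0, 1.0]] [-0.09985867  0.          0.          0.          0.        ] [[0.028, -0.987, 0.158, 0.345], [-0.999, -0.023, 0.031, 0.0], [-0.027, -0.158, -0.987, 0.894], [0.0, 0.0, 0.0, 1.0]]
hang_bin [([153.4, 275.4], 0.94), ([152.4, 193.9], 0.88)]
bin_strip [([146.0, 197.9], 0.89), ([150.0, 273.8], 0.7)]
plain_bin [([385.3, 216.1], 0.88)]
cleat_seat [([299.9, 104.2], 0.87), ([149.3, 196.0], 0.53)]
```

View pics/side0.png

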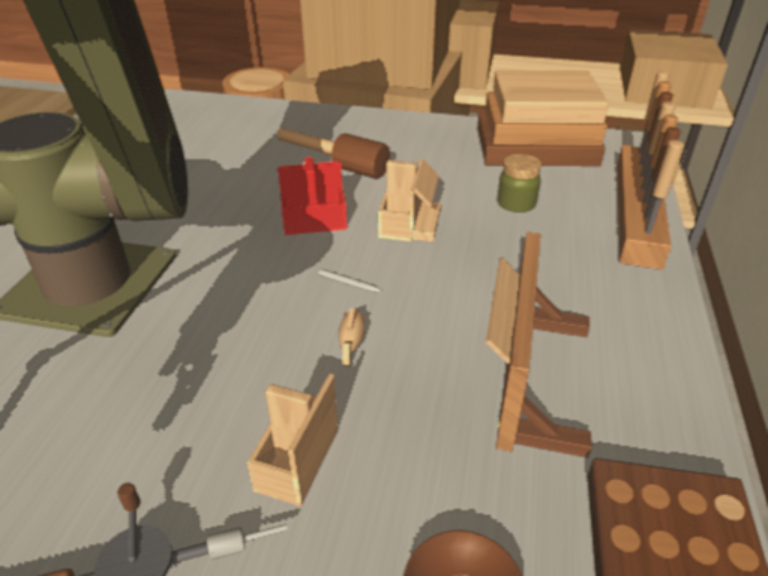

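View pics/top0.png

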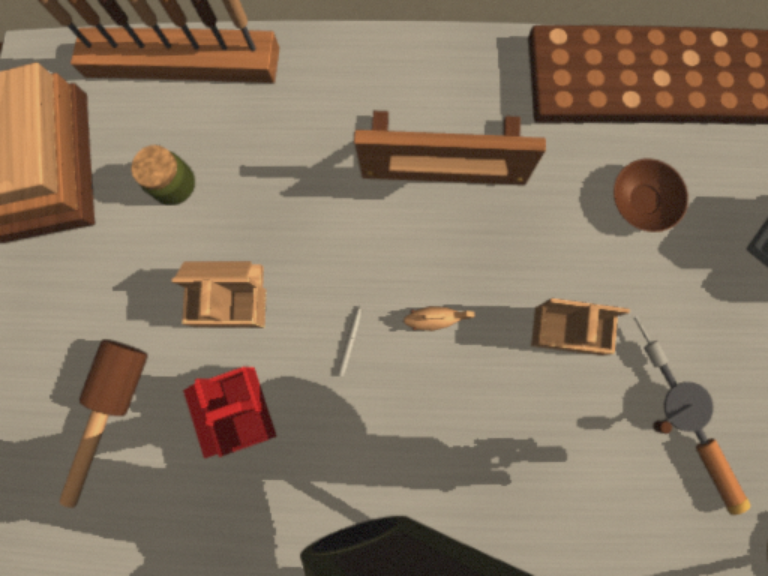

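The limewood bin with the strip is at about (410,200) in side0 and (220,295) in top0. The plain bin is at (295,440) and (580,325). The board with the cleat is at (515,340) and (450,160). I'll fit the bin pose to the masks and view enlarged crops of the board.

```bash
cat > h.py <<'E'
import cv2,numpy as np
from scipy.optimize import minimize
def proj(p,P):
    T=np.linalg.inv(p['world_from_camera']);r=cv2.Rodrigues(T[:3,:3])[0]
    return cv2.projectPoints(np.asarray(P,float).reshape(-1,1,3),r,T[:3,3],p['mtx'],np.array(p['D'],float))[0].reshape(-1,2)
def box(x0,x1,y0,y1,z0,z1): return np.array([[x,y,z] for x in(x0,x1) for y in(y0,y1) for z in(z0,z1)])/1000.
strip=np.array([[43+a*14.1+b*2.1,y,87-a*14.1+b*2.1] for a in(-1,1) for b in(-1,1) for y in(-50,50)])/1000.
PARTS=[box(-30,30,-55,55,0,55),box(24,30,-55,55,0,102),box(-25,25,-7,7,0,120),box(30,66,-50,50,0,18),strip]
def place(P,x,y,yaw,z=0,tip=0):
    c,s=np.cos(tip),np.sin(tip);Ry=np.array([[c,0,s],[0,1,0],[-s,0,c]])
    c,s=np.cos(yaw),np.sin(yaw);Rz=np.array([[c,-s,0],[s,c,0],[0,0,1]])
    return P@(Rz@Ry).T+[x,y,z]
def render(p,pose,parts=PARTS):
    m=np.zeros((384*4,512*4),np.uint8)
    for P in parts:
        h=cv2.convexHull(np.round(proj(p,place(P,*pose))*4+1.5).astype(np.int32));cv2.fillConvexPoly(m,h,1)
    return cv2.resize(m.astype(np.float32),(512,384),interpolation=cv2.INTER_AREA)
def fit(views,x0,step):
    f=lambda v:sum(np.abs(render(p,v)-M).sum() for p,M in views)
    S=np.vstack([x0]+[np.array(x0)+np.eye(len(x0))[i]*step[i] for i in range(len(x0))])
    return minimize(f,x0,method='Nelder-Mead',options=dict(initial_simplex=S,xatol=1e-4,fatol=.5))
def ground(p,px,z):
    u=cv2.undistortPoints(np.array([[px]],float),p['mtx'],np.array(p['D'],float))[0,0]
    W=np.asarray(p['world_from_camera']);d=W[:3,:3]@[u[0],u[1],1];o=W[:3,3];return o+d*(z-o[2])/d[2]
E
python3 - <<'E'
from workcell import arm
from h import *
V=[];tiles=[]
ims={}
for n,px in(("side",(274,135)),("top",(147,196))):
    p=arm.snapshot(n);ims[n]=p
    ms=arm.masks_of(p,"hang_bin");print(n,[(m['pixel'],round(m['score'],2),int(m['region'].sum())) for m in ms])
    m=min(ms,key=lambda m:np.hypot(m['pixel'][0]-px[0],m['pixel'][1]-px[1]));V.append((p,m['region'].astype(np.float32)))
g=ground(ims['top'],(147,196),.06);print(g)
for v in (V,V[:1],V[1:]):
    best=min((fit(v,[g[0],g[1],a],[.02,.02,.3]) for a in(-.2,.2)),key=lambda r:r.fun);print(best.x,best.fun)
    if v is V: B=best.x
for p,M in V:
    pass
t=cv2.resize(ims['top']['img'][75:130,225:375],None,fx=5.3,fy=5.3,interpolation=cv2.INTER_CUBIC)
cv2.imwrite('pics/btop.png',t[:,:,::-1])
s=cv2.resize(ims['side']['img'][148:308,315:400],None,fx=3.7,fy=3.7,interpolation=cv2.INTER_CUBIC)
# bin overlay
o=[]
for n,(r0,r1,c0,c1) in(("side",(95,170,235,310)),("top",(160,235,105,180))):
    im=ims[n]['img'][r0:r1,c0:c1];k=4
    z=cv2.resize(im,None,fx=k,fy=k,interpolation=cv2.INTER_CUBIC)
    for P in PARTS:
        h=cv2.convexHull((proj(ims[n],place(P,*B))).astype(np.float32)).reshape(-1,2)
        cv2.polylines(z,[np.int32((h-[c0,r0]+.5)*k)],True,(255,0,0),1)
    o.append(z[:296])
o=np.vstack(o);s=s[:592];o=o[:592]
cv2.imwrite('pics/bside.png',np.hstack([s,o])[:,:,::-1]);print(s.shape,o.shape,t.shape)
E
```

```text
side [([205.0, 133.9], 0.82, 1935), ([272.4, 134.1], 0.7, 1892)]
top [([150.1, 194.3], 0.88, 2494), ([153.0, 273.1], 0.66, 2603)]
[0.46296632 0.27495387 0.06      ]
[0.44974747 0.27786239 0.03126212] 173.1875
[0.44906937 0.27800857 0.03384353] 78.9375
[0.45020133 0.2778474  0.01927156] 82.0
(592, 314, 3) (592, 300, 3) (292, 795, 3)
```

View pics/btop.png

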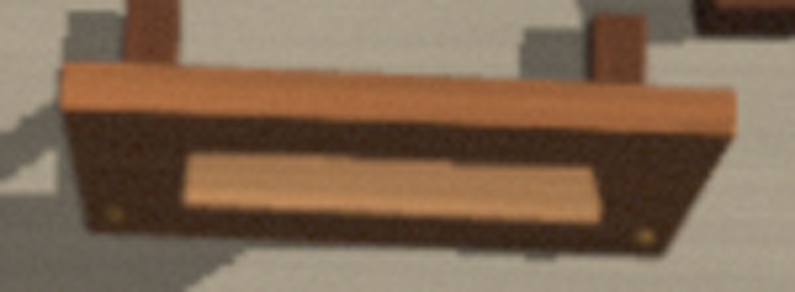

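View pics/bside.png

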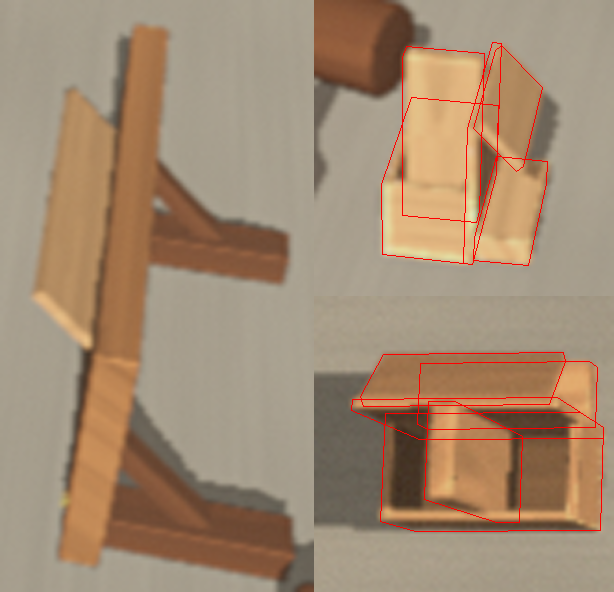

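The bin outline fits in both views. In btop.png the front corners of the board's top edge are at (65,111) and (736,134), its bottom corners at (88,230) and (662,255), and the cleat's front edge runs from (185,206) to (601,221). In bside.png the cleat ends are at (70,88) and (36,295), and the near end of the board at (95,350) and (60,560).

Run:
```python
from workcell import arm
from h import *
from scipy.optimize import least_squares
T=arm.snapshot('top');S=arm.snapshot('side')
t=np.array([(65,111),(736,134),(88,230),(662,255),(185,206),(601,221)])/5.3+[225,75]-.4
tP=np.array([(23,130,13),(23,-130,13),(23,130,-132),(23,-130,-132),(-7,80,-4),(-7,-80,-4)])/1000
s=np.array([(70,88),(36,295),(95,350),(60,560),(135,25)])/3.7+[315,148]-.4
sP=np.array([(-5,80,-2),(-5,-80,-2),(23,-130,13),(23,-130,-132),(23,130,13)])/1000
f=lambda v:np.r_[(proj(T,place(tP,*v,.132))-t).ravel(),(proj(S,place(sP,*v,.132))-s).ravel()]
r=least_squares(f,[.65,0,0],loss='soft_l1');v=r.x;print(v,np.round(f(v).reshape(-1,2),1).tolist())
yb=.028;g=place(np.array([[.008,0,.1]]),.4497,.2779,yb)[0]
print('grasp',g); q=arm.sense();print(q['eef_pos'],arm.tcp_to_grasp)
# hung bin origin / grasp
print('hang grasp',place(np.array([[-.035,0,.013]]),*v,.132))
R=np.array(q['tool_rot']);print('tool yaw',np.degrees(np.arctan2(R[1,1],R[0,1])),'d tool mm',R.T@(g-[0,0,.019]-q['eef_pos'])*1000)
```

```text
[ 0.63711839 -0.04833643 -0.01940198] [[-1.5, -0.8], [0.3, -0.2], [-0.4, 1.0], [0.4, 0.5], [0.0, -0.9], [-0.3, -0.7], [-0.1, 0.5], [0.5, -0.7], [-0.2, 2.1], [-0.7, 0.5], [-0.9, -0.7]]
grasp [0.45769686 0.27812397 0.1       ]
[ 0.22272833 -0.53011909  0.23133179] 0.0187
hang grasp [[ 0.60212497 -0.04765741  0.145     ]]
tool yaw -67.20988549259324 d tool mm [ 529.69979191 -654.13545385  150.30514126]
```

Emit:
{"fn": "apply_moves", "kwargs": {"rows": [{"grip": -1,"tx": 20,"ty": -12,"tz": 0,"yaw": 1},{"grip": -1,"tx": 60,"ty": -36,"tz": 0,"yaw": 3},{"grip": -1,"tx": 105,"ty": -63,"tz": 0,"yaw": 5},{"grip": -1,"tx": 150,"ty": -90,"tz": 0,"yaw": 8},{"grip": -1,"tx": 195,"ty": -118,"tz": 0,"yaw": 10},{"grip": -1,"tx": 240,"ty": -145,"tz": 0,"yaw": 13},{"grip": -1,"tx": 285,"ty": -172,"tz": 0,"yaw": 15},{"grip": -1,"tx": 330,"ty": -199,"tz": 0,"yaw": 18},{"grip": -1,"tx": 370,"ty": -223,"tz": 0,"yaw": 20},{"grip": -1,"tx": 395,"ty": -238,"tz": 0,"yaw": 21.2},{"grip": -1,"tx": 402,"ty": -243,"tz": 0,"yaw": 21.2},{"grip": -1,"tx": 402,"ty": -243,"tz": 0,"yaw": 21.2}], "squeeze": 30}}

```text
clock: 2.3
eef_pos: [0.4991, -0.1503, 0.2313]
tool_rot: [[1.0, 0.029, -0.0], [0.029, -1.0, -0.0], [-0.0, 0.0, -1.0]]
ft_force: [-0.6, 0.9, -0.4]
gripper_width: 0.0856
grasp_force: 0.0
```

Emit:
{"fn": "apply_moves", "kwargs": {"rows": [{"grip": -1,"tx": -2,"ty": -25,"tz": 0,"yaw": 0},{"grip": -1,"tx": -5,"ty": -70,"tz": 0,"yaw": 0},{"grip": -1,"tx": -8,"ty": -120,"tz": 0,"yaw": 0},{"grip": -1,"tx": -12,"ty": -170,"tz": 0,"yaw": 0},{"grip": -1,"tx": -15,"ty": -220,"tz": 0,"yaw": 0},{"grip": -1,"tx": -18,"ty": -270,"tz": 0,"yaw": 0},{"grip": -1,"tx": -22,"ty": -320,"tz": 0,"yaw": 0},{"grip": -1,"tx": -25,"ty": -365,"tz": 0,"yaw": 0},{"grip": -1,"tx": -27,"ty": -400,"tz": 0,"yaw": 0},{"grip": -1,"tx": -29,"ty": -422,"tz": 0,"yaw": 0},{"grip": -1,"tx": -29,"ty": -429.5,"tz": 0,"yaw": 0},{"grip": -1,"tx": -29,"ty": -429.5,"tz": 0,"yaw": 0}]}}

```text
clock: 3.8
eef_pos: [0.4585, 0.2772, 0.2312]
tool_rot: [[1.0, 0.027, -0.0], [0.027, -1.0, -0.001], [-0.0, 0.001, -1.0]]
ft_force: [0.5, -0.7, 0.3]
gripper_width: 0.0858
grasp_force: 0.0
```

Emit:
{"fn": "apply_moves", "kwargs": {"rows": [{"grip": -1,"tx": -1,"ty": -1,"tz": 25,"yaw": 0},{"grip": -1,"tx": -1,"ty": -1,"tz": 65,"yaw": 0},{"grip": -1,"tx": -1,"ty": -1,"tz": 105,"yaw": 0},{"grip": -1,"tx": -1,"ty": -1,"tz": 135,"yaw": 0},{"grip": -1,"tx": -1,"ty": -1,"tz": 148,"yaw": 0},{"grip": -1,"tx": -1,"ty": -1,"tz": 149,"yaw": 0},{"grip": 1,"tx": -1,"ty": -1,"tz": 149,"yaw": 0},{"grip": 1,"tx": -1,"ty": -1,"tz": 149,"yaw": 0},{"grip": 1,"tx": -1,"ty": -1,"tz": 149,"yaw": 0},{"grip": 1,"tx": -1,"ty": -1,"tz": 149,"yaw": 0},{"grip": 1,"tx": -1,"ty": -1,"tz": 149,"yaw": 0},{"grip": 1,"tx": -1,"ty": -1,"tz": 149,"yaw": 0}], "squeeze": 30}}

```text
clock: 5.3
eef_pos: [0.4571, 0.279, 0.0825]
tool_rot: [[1.0, 0.028, -0.0], [0.028, -1.0, -0.0], [-0.0, 0.0, -1.0]]
ft_force: [-1.1, -2.3, 3.5]
gripper_width: 0.0138
grasp_force: 34.2
```

Emit:
{"fn": "apply_moves", "kwargs": {"rows": [{"grip": 1,"tx": 0,"ty": 0,"tz": -20,"yaw": 0},{"grip": 1,"tx": 0,"ty": 0,"tz": -60,"yaw": 0},{"grip": 1,"tx": 0,"ty": 0,"tz": -105,"yaw": 0},{"grip": 1,"tx": 4,"ty": 15,"tz": -145,"yaw": 0},{"grip": 1,"tx": 14,"ty": 55,"tz": -160,"yaw": 0.5},{"grip": 1,"tx": 27,"ty": 105,"tz": -160,"yaw": 1},{"grip": 1,"tx": 40,"ty": 155,"tz": -160,"yaw": 1.5},{"grip": 1,"tx": 52,"ty": 205,"tz": -160,"yaw": 2},{"grip": 1,"tx": 65,"ty": 255,"tz": -160,"yaw": 2.5},{"grip": 1,"tx": 76,"ty": 300,"tz": -160,"yaw": 2.7},{"grip": 1,"tx": 84,"ty": 326,"tz": -160,"yaw": 2.7},{"grip": 1,"tx": 84,"ty": 329.5,"tz": -160,"yaw": 2.7}]}}

```text
clock: 6.8
eef_pos: [0.5505, -0.0496, 0.2413]
tool_rot: [[1.0, -0.022, -0.001], [-0.022, -1.0, 0.0], [-0.001, -0.0, -1.0]]
ft_force: [-0.9, 1.0, -4.6]
gripper_width: 0.0136
grasp_force: 33.3
```

```bash
cat > look.py <<'E'
import sys
from workcell import arm
from h import *
def look(tag,parts=PARTS):
    q=arm.sense();e=np.array(q['eef_pos']);R=np.array(q['tool_rot']);yaw=np.arctan2(R[1,0],R[0,0])
    print(e,np.degrees(yaw),q['ft_force'],q['gripper_width'],q['grasp_force'],q['clock'])
    T=arm.snapshot('top');S=arm.snapshot('side');out=[];V=[]
    tip=float(sys.argv[2]) if len(sys.argv)>2 else 0
    o=place(np.array([[-.008,0,-.1+.0]]),*(e+[0,0,.019])[:2],yaw,e[2]+.019,np.radians(tip))[0]
    for p in(S,T):
        c=proj(p,[o+[0,0,.06]])[0];c0,r0=np.clip((c-55).astype(int),0,[401,273]);k=3.6
        z=cv2.resize(p['img'][r0:r0+110,c0:c0+110],None,fx=k,fy=k,interpolation=cv2.INTER_CUBIC)
        for P in parts:
            h=cv2.convexHull(proj(p,place(P,o[0],o[1],yaw,o[2],np.radians(tip))).astype(np.float32)).reshape(-1,2)
            cv2.polylines(z,[np.int32((h-[c0,r0]+.5)*k)],True,(255,0,0),1)
        out.append(z)
    cv2.imwrite(f'pics/{tag}.png',np.hstack(out)[:,:,::-1])
look(sys.argv[1])
E
python3 look.py held
```

```text
[ 0.55045193 -0.04956685  0.24125682] -1.2658344301369875 [-0.90292254  0.96372558 -4.62779099] 0.013581648730831303 33.33773732185364 6.8
```

View pics/held.png

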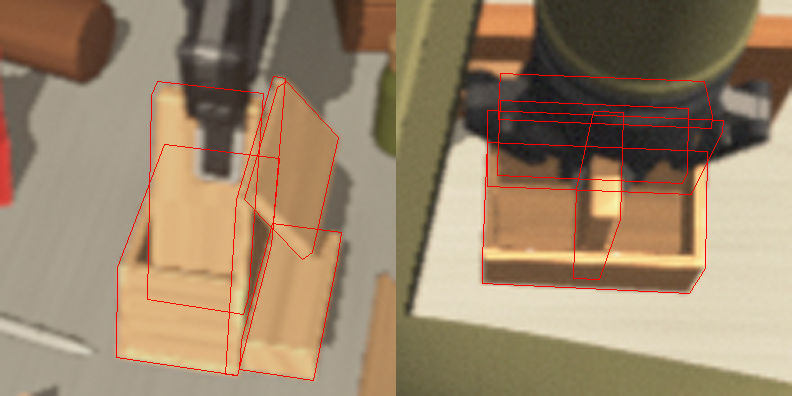

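The held bin matches the predicted outline. Every move keeps the tool vertical, so I'll tip the bin in the grip by pushing its batten lightly against the board's top edge, above the cleat.

Emit:
{"fn": "apply_moves", "kwargs": {"rows": [{"grip": 1,"tx": 0,"ty": 0,"tz": 10,"yaw": 0},{"grip": 1,"tx": 10,"ty": 0,"tz": 22,"yaw": 0},{"grip": 1,"tx": 30,"ty": 0,"tz": 22,"yaw": 0},{"grip": 1,"tx": 44,"ty": 0,"tz": 22,"yaw": 0},{"grip": 1,"tx": 50,"ty": 0,"tz": 22,"yaw": 0},{"grip": 1,"tx": 54,"ty": 0,"tz": 21,"yaw": 0},{"grip": 1,"tx": 57,"ty": 0,"tz": 19,"yaw": 0},{"grip": 1,"tx": 60,"ty": 0,"tz": 18,"yaw": 0},{"grip": 1,"tx": 60,"ty": 0,"tz": 18,"yaw": 0}], "squeeze": 25}}

```text
clock: 8.02
eef_pos: [0.61, -0.0489, 0.2246]
tool_rot: [[1.0, -0.019, -0.0], [-0.019, -1.0, 0.0], [-0.0, -0.0, -1.0]]
ft_force: [-3.9, 0.6, -1.5]
gripper_width: 0.0138
grasp_force: 33.4
```

Emit:
{"fn": "apply_moves", "kwargs": {"rows": [{"grip": 1,"tx": 4,"ty": 0,"tz": -2,"yaw": 0},{"grip": 1,"tx": 8,"ty": 0,"tz": -4,"yaw": 0},{"grip": 1,"tx": 12,"ty": 0,"tz": -6,"yaw": 0},{"grip": 1,"tx": 16,"ty": 0,"tz": -8,"yaw": 0},{"grip": 1,"tx": 20,"ty": 0,"tz": -9,"yaw": 0},{"grip": 1,"tx": 20,"ty": 0,"tz": -9,"yaw": 0},{"grip": 1,"tx": 0,"ty": 0,"tz": -20,"yaw": 0},{"grip": 1,"tx": -35,"ty": 0,"tz": -30,"yaw": 0},{"grip": 1,"tx": -60,"ty": 0,"tz": -30,"yaw": 0},{"grip": 1,"tx": -65,"ty": 0,"tz": -30,"yaw": 0}]}}

```text
clock: 9.28
eef_pos: [0.5446, -0.0478, 0.2562]
tool_rot: [[1.0, -0.019, 0.004], [-0.019, -1.0, -0.001], [0.004, 0.001, -1.0]]
ft_force: [-0.8, -0.3, -3.4]
gripper_width: 0.0139
grasp_force: 34.2
```

```bash
python3 look.py tip 14
```

```text
[ 0.54456137 -0.04782895  0.25620095] -1.1137913715799217 [-0.8174296  -0.26281023 -3.35811807] 0.013888507469897261 34.20924091245979 9.275
```

View pics/tip.png

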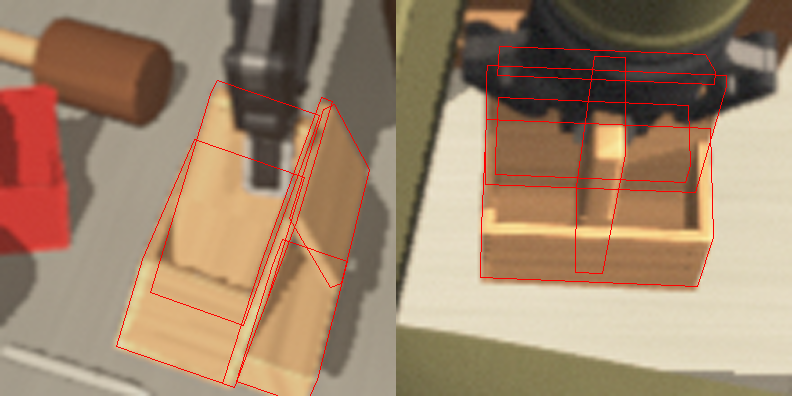

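The bin now sits tipped about 14–15° in the grip, and the overlay matches. Next I lower it in front of the cleat and bring the strip over the edge.

Emit:
{"fn": "apply_moves", "kwargs": {"rows": [{"grip": 1,"tx": 0,"ty": 0,"tz": 25,"yaw": 0},{"grip": 1,"tx": 0,"ty": 0,"tz": 60,"yaw": 0},{"grip": 1,"tx": 0,"ty": 0,"tz": 85,"yaw": 0},{"grip": 1,"tx": 0,"ty": 0,"tz": 93,"yaw": 0},{"grip": 1,"tx": 8,"ty": 0,"tz": 93,"yaw": 0},{"grip": 1,"tx": 25,"ty": 0,"tz": 93,"yaw": 0},{"grip": 1,"tx": 45,"ty": 0,"tz": 93,"yaw": 0},{"grip": 1,"tx": 58,"ty": 0,"tz": 93,"yaw": 0},{"grip": 1,"tx": 64,"ty": 0,"tz": 93,"yaw": 0},{"grip": 1,"tx": 64,"ty": 0,"tz": 93,"yaw": 0},{"grip": 1,"tx": 64,"ty": 0,"tz": 93,"yaw": 0}]}}

```text
clock: 10.75
eef_pos: [0.6086, -0.0489, 0.1612]
tool_rot: [[1.0, -0.019, -0.001], [-0.019, -1.0, 0.0], [-0.001, -0.0, -1.0]]
ft_force: [-0.9, 0.4, -2.7]
gripper_width: 0.0137
grasp_force: 34.2
```

```bash
python3 look.py over 14
```

```text
[ 0.60858864 -0.04894212  0.16120308] -1.1070474802591217 [-0.89642036  0.38770425 -2.72702537] 0.013684349631210341 34.235443621873856 10.75
```

View pics/over.png

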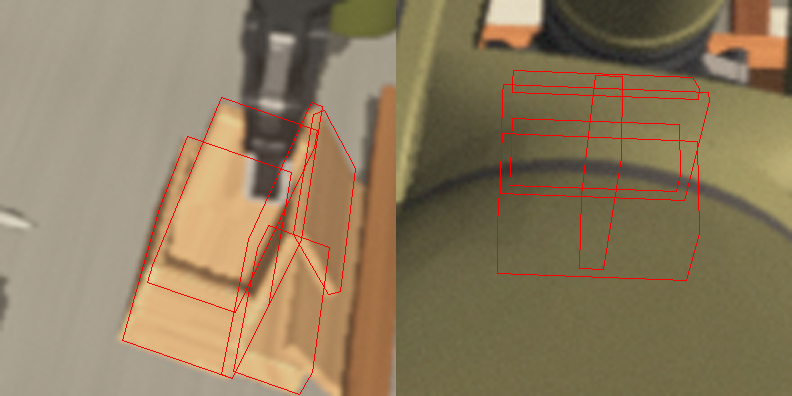

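The bin is tipped with its strip over the cleat, matches the overlay and touches nothing. I lower it gently.

Emit:
{"fn": "apply_moves", "kwargs": {"rows": [{"grip": 1,"tx": 1,"ty": 0,"tz": 5,"yaw": 0},{"grip": 1,"tx": 1,"ty": 0,"tz": 10,"yaw": 0},{"grip": 1,"tx": 2,"ty": 0,"tz": 14,"yaw": 0},{"grip": 1,"tx": 3,"ty": 0,"tz": 17,"yaw": 0},{"grip": 1,"tx": 3,"ty": 0,"tz": 19,"yaw": 0},{"grip": 1,"tx": 3,"ty": 0,"tz": 19,"yaw": 0}]}}

```text
clock: 11.6
eef_pos: [0.6123, -0.0491, 0.1421]
tool_rot: [[1.0, -0.019, -0.0], [-0.019, -1.0, 0.0], [-0.0, -0.0, -1.0]]
ft_force: [0.1, -0.9, -3.8]
gripper_width: 0.0138
grasp_force: 34.2
```

Emit:
{"fn": "apply_moves", "kwargs": {"rows": [{"grip": 1,"tx": 0,"ty": 0,"tz": 2,"yaw": 0},{"grip": 1,"tx": 0,"ty": 0,"tz": 4,"yaw": 0},{"grip": 1,"tx": 0,"ty": 0,"tz": 5.5,"yaw": 0},{"grip": 1,"tx": 0,"ty": 0,"tz": 5.5,"yaw": 0}]}}

```text
clock: 12.1
eef_pos: [0.6134, -0.0492, 0.1373]
tool_rot: [[1.0, -0.019, 0.002], [-0.019, -1.0, -0.0], [0.002, 0.0, -1.0]]
ft_force: [1.7, -0.2, -1.8]
gripper_width: 0.0133
grasp_force: 34.2
```

Emit:
{"fn": "apply_moves", "kwargs": {"rows": [{"grip": -0.5,"tx": 0,"ty": 0,"tz": 5.5,"yaw": 0},{"grip": -0.5,"tx": 0,"ty": 0,"tz": 5.5,"yaw": 0},{"grip": -0.5,"tx": 0,"ty": 0,"tz": 5.5,"yaw": 0},{"grip": -0.5,"tx": 0,"ty": 0,"tz": 5.5,"yaw": 0},{"grip": -0.5,"tx": 0,"ty": 0,"tz": 5.5,"yaw": 0},{"grip": -0.5,"tx": 0,"ty": 0,"tz": 5.5,"yaw": 0},{"grip": -0.5,"tx": 0,"ty": 0,"tz": 5.5,"yaw": 0},{"grip": -0.5,"tx": 0,"ty": 0,"tz": 5.5,"yaw": 0}]}}

```text
clock: 13.1
eef_pos: [0.6123, -0.0491, 0.1313]
tool_rot: [[1.0, -0.019, -0.0], [-0.019, -1.0, 0.0], [-0.0, -0.0, -1.0]]
ft_force: [0.2, 0.6, 1.0]
gripper_width: 0.0642
grasp_force: 0.0
```

Run:
```python
from workcell import arm
from h import *
S=arm.snapshot('side');k=5;c0,r0=285,160
z=cv2.resize(S['img'][r0:r0+115,c0:c0+115],None,fx=k,fy=k,interpolation=cv2.INTER_CUBIC)
v=(.6371,-.0483,-.0194)
for P in PARTS:
    h=cv2.convexHull(proj(S,place(P-[.043,0,.087],*v,.132)).astype(np.float32)).reshape(-1,2)
    cv2.polylines(z,[np.int32((h-[c0,r0]+.5)*k)],True,(255,0,0),1)
cv2.imwrite('pics/rel.png',z[:,:,::-1]);print(arm.sense()['ft_force'],arm.sense()['gripper_width'])
```

```text
[-0.24113521 -0.09745578  0.46568848] 0.06420313463953957
```

View pics/rel.png

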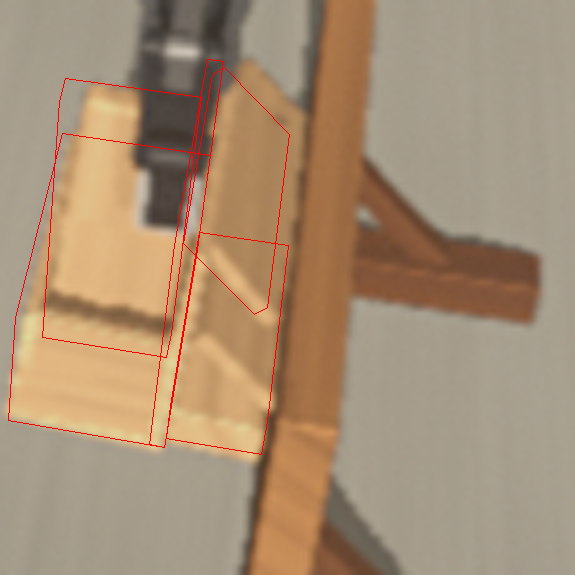

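The strip is behind the cleat, but the bin is still tipped a few degrees: its grip board and back wall sit right of the overlay, because the back wall rests on the open fingers. I ease the fingers forward, then lift away.

Emit:
{"fn": "apply_moves", "kwargs": {"rows": [{"grip": -0.5,"tx": -3,"ty": 0,"tz": 0,"yaw": 0},{"grip": -0.5,"tx": -6,"ty": 0,"tz": 0,"yaw": 0},{"grip": -0.5,"tx": -10,"ty": 0,"tz": 0,"yaw": 0},{"grip": -0.5,"tx": -14,"ty": 0,"tz": 0,"yaw": 0},{"grip": -0.5,"tx": -14,"ty": 0,"tz": 0,"yaw": 0},{"grip": -0.5,"tx": -14,"ty": 0,"tz": -10,"yaw": 0},{"grip": -0.5,"tx": -14,"ty": 0,"tz": -30,"yaw": 0},{"grip": -0.5,"tx": -14,"ty": 0,"tz": -60,"yaw": 0},{"grip": -0.5,"tx": -30,"ty": 0,"tz": -100,"yaw": 0},{"grip": -0.5,"tx": -60,"ty": 0,"tz": -130,"yaw": 0},{"grip": -0.5,"tx": -90,"ty": 0,"tz": -140,"yaw": 0},{"grip": -0.5,"tx": -90,"ty": 0,"tz": -140,"yaw": 0}]}}

```text
clock: 14.65
eef_pos: [0.5214, -0.0473, 0.2735]
tool_rot: [[1.0, -0.02, 0.003], [-0.02, -1.0, -0.001], [0.003, 0.0, -1.0]]
ft_force: [-0.1, -0.5, -0.8]
gripper_width: 0.0643
grasp_force: 0.0
```

Run:
```python
from workcell import arm
from h import *
k=4;v=(.6371,-.0483,-.0194);out=[]
for n,c0,r0 in(('side',285,150),('top',245,50)):
    S=arm.snapshot(n)
    z=cv2.resize(S['img'][r0:r0+125,c0:c0+100],None,fx=k,fy=k,interpolation=cv2.INTER_CUBIC)
    for P in PARTS:
        h=cv2.convexHull(proj(S,place(P-[.043,0,.087],*v,.132)).astype(np.float32)).reshape(-1,2)
        cv2.polylines(z,[np.int32((h-[c0,r0]+.5)*k)],True,(255,0,0),1)
    out.append(z)
cv2.imwrite('pics/home.png',np.hstack(out)[:,:,::-1]);print(arm.sense()['eef_pos'],arm.sense()['ft_force'])
```

```text
[ 0.52297581 -0.04741981  0.27210015] [-0.56338896  0.85116699 -0.31180089]
```

View pics/home.png

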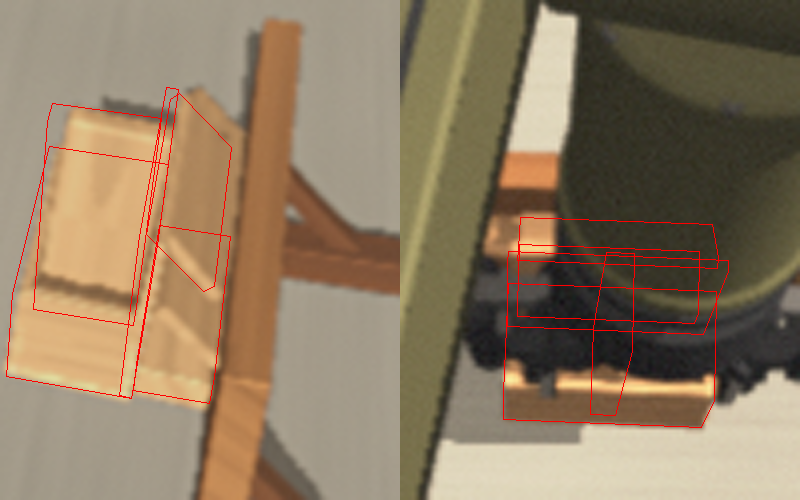

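The bin hangs on the cleat with its bottom matching the home outline, but the top appears to lean a few degrees towards the board. I'll clear the arm and fit the pose.

Emit:
{"fn": "apply_moves", "kwargs": {"rows": [{"grip": -0.5,"tx": -10,"ty": 30,"tz": -5,"yaw": 0},{"grip": -0.5,"tx": -20,"ty": 80,"tz": -5,"yaw": 0},{"grip": -0.5,"tx": -30,"ty": 130,"tz": -5,"yaw": 0},{"grip": -0.5,"tx": -40,"ty": 180,"tz": -5,"yaw": 0},{"grip": -0.5,"tx": -45,"ty": 220,"tz": -5,"yaw": 0},{"grip": -0.5,"tx": -45,"ty": 240,"tz": -5,"yaw": 0},{"grip": -0.5,"tx": -45,"ty": 240,"tz": -5,"yaw": 0}]}}

```text
clock: 15.62
eef_pos: [0.4734, -0.2874, 0.2755]
tool_rot: [[1.0, -0.021, -0.0], [-0.021, -1.0, 0.001], [-0.0, -0.001, -1.0]]
ft_force: [-0.3, 0.3, 0.5]
gripper_width: 0.064
grasp_force: 0.0
```

```bash
cat > hfit.py <<'E'
import sys
from workcell import arm
from h import *
v0=[.6371,-.0483,-.0194];CL=np.array([[a,y,b] for a,b in((-8,-5),(-4,-1),(23,-28),(23,-36)) for y in(-80,80)])/1000
out=[];V=[];k=4
for n,c0,r0 in(('side',285,150),('top',245,50)):
    p=arm.snapshot(n);ms=arm.masks_of(p,'hang_bin');t=proj(p,[[.6,-.048,.1]])[0]
    ms=[m for m in ms if np.hypot(*(np.array(m['pixel'])-t))<30];print(n,[(m['pixel'],m['score']) for m in ms])
    if ms: V.append((p,ms[0]['region'].astype(np.float32),1-render(p,(*v0,.132),[CL])))
    out.append((p,c0,r0))
f=lambda q,v=V:sum((np.abs(render(p,(q[0],q[1],v0[2]+q[4],q[2],q[3]))-M)*w).sum() for p,M,w in v)
o=place(np.array([[-.043,0,-.087]]),*v0,.132)[0]
x0=np.r_[o,0.,0.]
for nm,v in(('both',V),('side',V[:1]),('top',V[1:])):
    if not v: continue
    b=min((minimize(f,x0+[0,0,0,a,0],args=(v,),method='Nelder-Mead',options=dict(xatol=1e-4,fatol=.3,maxiter=500,initial_simplex=np.vstack([x0+[0,0,0,a,0]]+[x0+[0,0,0,a,0]+e for e in np.diag([.008,.008,.008,.08,.03])]))) for a in(0,.08)),key=lambda r:r.fun)
    print(nm,'d mm',np.round((b.x[:3]-o)*1e3,1),'tip',np.degrees(b.x[3]),'dyaw',np.degrees(b.x[4]),b.fun,'home cost',f(x0,v))
q=arm.sense();print(q['eef_pos'],q['clock'])
E
python3 hfit.py
```

```text
side [([314.6, 210.1], 0.67)]
top [([300.8, 128.4], 0.81)]
both d mm [-2.2 -0.2 -0.6] tip 4.740054907540441 dyaw 0.3250510386906052 116.72265625 home cost 264.52734
side d mm [-1.5  3.5 -3.7] tip 4.104425974672581 dyaw -0.5422191354901642 51.015625 home cost 210.88672
top d mm [-0.3 -0.6 -3.1] tip 1.7161451366023117 dyaw 0.8629027136044495 44.7890625 home cost 53.640625
[ 0.47304879 -0.2849142   0.27614291] 15.825
```

The fit shows the top leaning about 4° towards the board, held there by friction. I'll go back, take the grip board, and ease its top away from the board.

Emit:
{"fn": "apply_moves", "kwargs": {"rows": [{"grip": -0.5,"tx": 10,"ty": -25,"tz": 0,"yaw": 0},{"grip": -0.5,"tx": 35,"ty": -75,"tz": 0,"yaw": 0},{"grip": -0.5,"tx": 60,"ty": -125,"tz": 0,"yaw": 0},{"grip": -0.5,"tx": 90,"ty": -180,"tz": 0,"yaw": 0},{"grip": -0.5,"tx": 112,"ty": -222,"tz": 0,"yaw": 0},{"grip": -0.5,"tx": 122,"ty": -241.5,"tz": 10,"yaw": 0},{"grip": -0.5,"tx": 122,"ty": -241.5,"tz": 40,"yaw": 0},{"grip": -0.5,"tx": 122,"ty": -241.5,"tz": 80,"yaw": 0},{"grip": -0.5,"tx": 122,"ty": -241.5,"tz": 115,"yaw": 0},{"grip": -0.5,"tx": 122,"ty": -241.5,"tz": 138,"yaw": 0},{"grip": -0.5,"tx": 122,"ty": -241.5,"tz": 146,"yaw": 0},{"grip": -0.5,"tx": 122,"ty": -241.5,"tz": 146,"yaw": 0}]}}

```text
clock: 17.32
eef_pos: [0.599, -0.0473, 0.1301]
tool_rot: [[1.0, -0.019, -0.001], [-0.019, -1.0, 0.0], [-0.001, 0.0, -1.0]]
ft_force: [0.3, -0.3, -0.1]
gripper_width: 0.0641
grasp_force: 0.0
```

Emit:
{"fn": "apply_moves", "kwargs": {"rows": [{"grip": 1,"tx": 0,"ty": 0.5,"tz": 0,"yaw": 0},{"grip": 1,"tx": 0,"ty": 0.5,"tz": 0,"yaw": 0},{"grip": 1,"tx": 0,"ty": 0.5,"tz": 0,"yaw": 0},{"grip": 1,"tx": 0,"ty": 0.5,"tz": 0,"yaw": 0},{"grip": 1,"tx": 0,"ty": 0.5,"tz": 0,"yaw": 0},{"grip": 1,"tx": -2,"ty": 0.5,"tz": 0,"yaw": 0},{"grip": 1,"tx": -4,"ty": 0.5,"tz": 0,"yaw": 0},{"grip": 1,"tx": -6,"ty": 0.5,"tz": 0,"yaw": 0},{"grip": 1,"tx": -7,"ty": 0.5,"tz": 0,"yaw": 0},{"grip": 1,"tx": -7,"ty": 0.5,"tz": 0,"yaw": 0}], "squeeze": 20}}

```text
clock: 18.58
eef_pos: [0.5973, -0.0482, 0.1313]
tool_rot: [[1.0, -0.02, 0.01], [-0.02, -1.0, -0.001], [0.01, 0.001, -1.0]]
ft_force: [8.1, -1.1, -1.3]
gripper_width: 0.0135
grasp_force: 24.0
```

```bash
python3 hfit.py
```

```text
side [([315.6, 212.2], 0.58)]
top []
both d mm [ -5.5  32.5 -34.6] tip 2.9556015722774376 dyaw 0.9345184363150915 338.79296875 home cost 449.01953
side d mm [ -5.5  32.5 -34.6] tip 2.9556015722774376 dyaw 0.9345184363150915 338.79296875 home cost 449.01953
[ 0.59733639 -0.04812057  0.13130037] 18.775
```

Emit:
{"fn": "apply_moves", "kwargs": {"rows": [{"grip": 1,"tx": -2,"ty": 0,"tz": 0,"yaw": 0},{"grip": 1,"tx": -4,"ty": 0,"tz": 0,"yaw": 0},{"grip": 1,"tx": -5,"ty": 0,"tz": 0,"yaw": 0},{"grip": 1,"tx": -5,"ty": 0,"tz": 0,"yaw": 0}]}}

```text
clock: 19.27
eef_pos: [0.5924, -0.0478, 0.1314]
tool_rot: [[1.0, -0.02, 0.01], [-0.02, -1.0, -0.0], [0.01, 0.0, -1.0]]
ft_force: [8.6, -0.4, -1.1]
gripper_width: 0.0136
grasp_force: 23.9
```

Emit:
{"fn": "apply_moves", "kwargs": {"rows": [{"grip": -0.5,"tx": 0,"ty": 0,"tz": 0,"yaw": 0},{"grip": -0.5,"tx": 0,"ty": 0,"tz": 0,"yaw": 0},{"grip": -0.5,"tx": 0,"ty": 0,"tz": 0,"yaw": 0},{"grip": -0.5,"tx": 0,"ty": 0,"tz": 0,"yaw": 0},{"grip": -0.5,"tx": 0,"ty": 0,"tz": -20,"yaw": 0},{"grip": -0.5,"tx": 0,"ty": 0,"tz": -60,"yaw": 0},{"grip": -0.5,"tx": 0,"ty": 0,"tz": -110,"yaw": 0},{"grip": -0.5,"tx": -30,"ty": 20,"tz": -145,"yaw": 0},{"grip": -0.5,"tx": -70,"ty": 70,"tz": -145,"yaw": 0},{"grip": -0.5,"tx": -100,"ty": 120,"tz": -145,"yaw": 0},{"grip": -0.5,"tx": -115,"ty": 175,"tz": -145,"yaw": 0},{"grip": -0.5,"tx": -120,"ty": 225,"tz": -145,"yaw": 0}]}}

```text
clock: 20.78
eef_pos: [0.4616, -0.2716, 0.2757]
tool_rot: [[1.0, -0.02, 0.0], [-0.02, -1.0, -0.0], [0.0, 0.0, -1.0]]
ft_force: [0.6, 1.1, -0.1]
gripper_width: 0.0637
grasp_force: 0.0
```

```bash
python3 hfit.py
python3 - <<'E'
from workcell import arm
from h import *
k=4;v=(.6371,-.0483,-.0194);out=[]
for n,c0,r0 in(('side',285,150),('top',245,50)):
    S=arm.snapshot(n)
    z=cv2.resize(S['img'][r0:r0+125,c0:c0+100],None,fx=k,fy=k,interpolation=cv2.INTER_CUBIC)
    for P in PARTS:
        h=cv2.convexHull(proj(S,place(P-[.043,0,.087],*v,.132)).astype(np.float32)).reshape(-1,2)
        cv2.polylines(z,[np.int32((h-[c0,r0]+.5)*k)],True,(255,0,0),1)
    out.append(z)
cv2.imwrite('pics/home2.png',np.hstack(out)[:,:,::-1])
E
```

```text
side [([313.6, 211.1], 0.75)]
top [([297.3, 130.1], 0.68)]
both d mm [-0.5  1.4 -1.1] tip 0.0010679185532617712 dyaw -0.6405878556735435 126.62109375 home cost 173.58984
side d mm [-0.5 -0.4  0.5] tip -0.025484346703427797 dyaw -1.1511304748881426 68.0859375 home cost 95.19922
top d mm [ 0.3  1.4 -2.4] tip 0.2769700949954545 dyaw 0.3182598924013914 45.421875 home cost 78.390625
[ 0.46255527 -0.27088096  0.27508435] 20.975
```

View pics/home2.png

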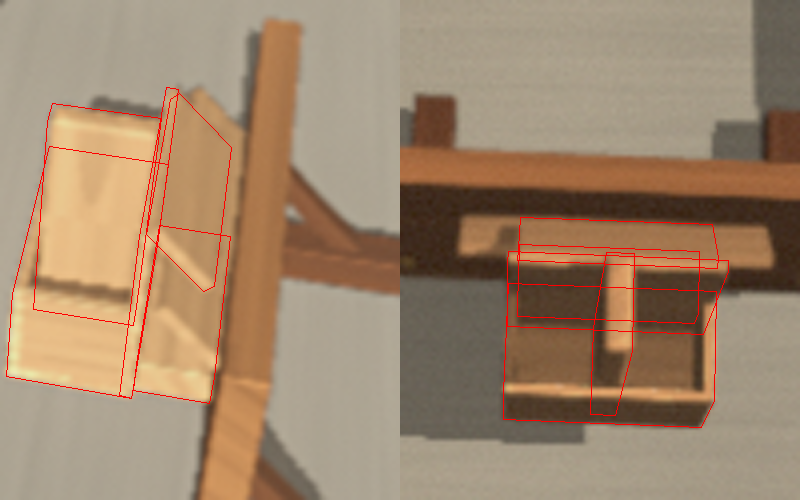

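The bin hangs upright (tip about 0°), centred, and within about 2 mm of home in all directions. The robot is clear and touching nothing, so I'm handing in.

```bash
python3 -c "
from workcell import arm
print(arm.finish_job())"
```

```text
the job is handed in; nothing more can be done
None
```

The strip-backed bin hangs on the cleat, upright and roughly centred by the last camera fit (within about 2 mm of home). It first settled about 4° tipped, so I re-gripped it once and eased it upright before letting go; I never moved the plain bin, and handed in at about 21 s.

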